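# Refill the label caddy and lift it level

### The job

The label caddy on the counter is one roll short: slip the spare paper label roll that stands on the counter over the caddy's empty spindle, all the way down onto the base, and let go of it while the caddy still stands on the counter. Then pick the loaded caddy up by the upright panel in its middle, keeping it level, to about 10 cm clear of the counter, and finish while still holding it there, level and still, with both rolls on it. Leave everything else where it stands.

Things in the scene. Friction and masses are not known exactly. Their poses are not given: they have to be found in the camera images.
- caddy: loose plywood label caddy, about 420 g empty: base 240 (its x) x 110 (its y) x 12 mm, upright handle panel in the middle (14 mm along x, 60 along y, top at 152 mm), two upright steel spindles on its x axis 80 mm either side. Origin: centre of underside, z up. Any yaw; the +x end has the empty spindle. With both rolls on, it balances close under the panel's middle.
- empty_spindle (a point): foot of the empty spindle, on the axis at the top face of the base (12 mm above the caddy's underside, 80 mm along its +x). The spindle is 16 mm in diameter, 68 mm tall above the base, the last 8 mm tapering to a 6 mm tip.
- full_spindle (a point): foot of the other, identical spindle (80 mm along the caddy's -x), which already carries a roll
- handle_top (a point): middle of the top edge of the caddy's upright handle panel (panel 14 mm thick along the caddy's x, 60 mm wide along its y; grip across the thickness)
- spare_roll: the spare roll of plain paper labels on a cardboard core, standing upright on the counter: outer diameter 54 mm, bore 28 mm right through, 60 mm tall, about 110 g, rigid. Origin: centre of its underside; z along the bore. It is the only roll not on the caddy.
- fitted_roll: an identical roll already on the caddy's other spindle, to stay there. Origin: centre of its underside.
- canister: bystander: round stainless canister with a twist lid, 84 mm in diameter, 112 mm tall, loose; origin at the centre of its underside
- funnel: bystander: white plastic funnel standing mouth down, 86 mm across, 90 mm tall, loose; origin at the centre of its mouth on the counter
- oak_block: bystander: oak block 90 x 75 x 30 mm, loose, the stand for the scoop; origin at the centre of its underside
- scoop: bystander: yellow scoop, tray 85 x 60 x 38 mm, lying on the oak block with its handle reaching 110 mm beyond the tray along its -x; origin under the tray's centre
Not all that is in view belongs to the job. What is shaped like the fitted_roll but purple or yellow is not meant.

How it is judged:
By the outcome, as a careful person would: the job done as asked, in the order asked, and still so for the second after the job is handed in, while the arm keeps its last pose, push and grip.
It also fails if it takes over 58 s, if anything falls off the work surface, if the arm or the gripper's body presses on something with over 40 N, if the wrist force passes 120 N, or if a joint passes its speed limit or range.

### The arm

A 7-joint arm with a two-finger parallel gripper is mounted at the origin on the work surface. World frame = base frame: x ahead of the robot, y to its left, z up, the work surface at z = 0. Lengths are in m, angles in rad, forces in N, time in s.
With the tool pointing down it reaches from about 0.4 to 0.85 m from the base axis. Payload 6.9 kg.
Tool frame: the origin (TCP) lies midway between the tips of the shut fingers; the grasp point (between the pads) lies behind it (robot.grasp_offset is the x of the grasp point in the tool frame, in m); x points along the fingers, z is the direction in which the jaws open and shut, and the axes are right-handed (so a half turn about x gives the same grasp; the last joint's range is limited). The gripper opens to 85 mm and grips with 20 to 120 N. Pads are 22 mm wide; open, the fingers measure 114 mm over their backs; the gripper's body (76 mm by 85 mm) begins 54 mm behind the grasp point. The pads swing forward as they close: fully open they stand 13 mm farther back than shut.
Start: joints at [1.312, 0.507, -0.238, 1.5, 0.126, 1.149, -0.155], TCP at [0.223, -0.584, 0.231] pointing down, gripper open.
Joint ranges: [-3.08, 3.08], [-0.24, 2.05], [-1.43, 1.35], [0, 2.5], [-1.52, 4.66], [0.17, 1.96], [-2.89, 2.89]. Speed limits (rad/s): [2.39, 2.39, 3.14, 3.14, 3.14, 3.14, 3.14].

### API

Orientations are given as a unit quaternion [x, y, z, w].
In Python, from cell import robot gives the robot as it stands.
- The arm moves only by the shell command python3 -m inch 'ROWS' [OPENING]. ROWS is JSON, a list of rows, each an object with "travel": the shift along the world's x, y, z scaled (see below), a list of three; "rotation": the turn, a rotation vector about the world's x, y, z scaled (see below), a list of three. A call has 1 to 8 rows; each row is the pose to reach, as a shift and turn from the pose commanded when the call began; what a row does not reach only later rows make up. The controller multiplies each number of a shift by 500 mm and each number of a turn by 120 degrees. A row lasts 1/10 s, in which the tool goes at most 50 mm and 8.59 degrees, less where a joint would pass 70% of its speed; a pose out of reach is approached as far as the arm can. A call with a number of a shift or a turn outside -1 to 1 is refused whole. A call with a gripper value outside its range is refused whole. OPENING is the gripper command: -1 is fully open, 1 is shut, values between are in proportion, set as the call begins (- or left out, the last holds). The fingers move at their own pace and stop on an object; the grip force is fixed at half the most. Time passes only in rows, so rows that repeat a pose let the fingers close. It gives the time, the measured TCP pose, the force and the opening at its end, in the units of the state.
- robot.get_state(): the state, without advancing time (a new reading comes with each control period).
- robot.snapshot(name): name is "scene" or "side" or "wrist"; returns (picture, depth): 420x560x3 uint8, red, green, blue; 420x560 float32, m along the optical axis (not along the pixel's ray), 0 where there is no reading.
- robot.camera_params(name): a dict with "fx", "fy", "cx", "cy" (pixels), "view" (4x4, takes a point from world to camera coordinates). Camera axes: x right, y up, looking along -z (the intrinsics and any distortion apply to the point x, -y, -z); pixel columns grow to the right and rows downward; lengths in m; the calibration is good to about 2 mm. A picture is of the moment at which its call begins: read the wrist's pose just before it. camera_params takes no time and is no camera call; for the wrist camera it gives the pose at the moment of the call.
- robot.sign_off(): hands the job in, once; it reports no verdict.
The state is a dict: "time": time; "q": joint angles; "joint_vel": joint speeds; "effort": joint torques, N m; "tcp_pos": TCP position; "ee_rot": TCP orientation; "contact_force": force on the tool from outside, world axes, zero at the start; "moment": the same for the moment, N m; "finger_gap": finger opening in m.
Only numpy, scipy, OpenCV 4.12 (cv2) and the standard library are available. Lean on these libraries where they do the work, as an engineer would, in place of code of your own. Each camera call takes 0.05 s, during which the arm holds its last target. There are 200 camera calls.

## Working session

There is one attempt and no reset: what is moved stays moved. The work goes in short steps, Python scripts to look and compute and a shell command to move; the robot and the scene stay as the last step left them, time stands still between calls to the robot, and variables do not carry over. Pictures are saved under pics/ and viewed, about 8 in all and at most 12, crops included, and the job is handed in when it is done.

```bash
ls; mkdir -p pics
cat > h.py <<'E'
import numpy as np, cv2
from cell import robot
def snap(n, f=None):
    P=robot.camera_params(n); im,d=robot.snapshot(n)
    if f: cv2.imwrite('pics/'+f, im[:,:,::-1])
    return P,im,d
def cloud(P,d):
    v,u=np.mgrid[:d.shape[0],:d.shape[1]]
    c=np.stack([(u-P['cx'])/P['fx']*d, -(v-P['cy'])/P['fy']*d, -d, np.ones_like(d)],-1)
    return (c@np.linalg.inv(np.array(P['view'])).T)[...,:3]
def proj(P,p):
    c=np.array(P['view'])@np.r_[p,1]
    return P['cx']+P['fx']*c[0]/-c[2], P['cy']-P['fy']*c[1]/-c[2]
E
python3 - <<'E'
from h import *
s=robot.get_state(); print(s); print(robot.grasp_offset)
ims=[]
for n in('scene','side'):
    P,im,d=snap(n,n+'0.png'); np.savez(n+'0.npz',im=im,d=d,**{k:np.array(P[k]) for k in P}); print({k:(v if np.isscalar(v) else np.round(v,3).tolist()) for k,v in P.items()})
E
```

```text
pics
{'time': 0.0, 'q': array([ 1.31149528,  0.50835792, -0.23752058,  1.50111824,  0.1256967 ,
        1.14886537, -0.1548105 ]), 'joint_vel': array([-0.00079659,  0.0012084 ,  0.00055801,  0.00094296,  0.00013977,
       -0.00112765, -0.00130236]), 'effort': array([ 3.77367469e-04, -6.20596790e+01, -2.18643017e+00, -2.49661267e+01,
        1.27944496e-02,  1.19412286e-02, -5.99339543e-06]), 'tcp_pos': array([ 0.22273233, -0.58344727,  0.23042206]), 'ee_rot': array([ 0.40135596,  0.5829181 , -0.40066397,  0.58188338]), 'contact_force': array([ 0.32229281, -0.42619089, -0.0912472 ]), 'moment': array([0.01973524, 0.03198658, 0.02461301]), 'finger_gap': 0.08530208096693201}
-0.0187
{'fx': 405.90039302269616, 'fy': 405.90039302269616, 'cx': 277.37381252456237, 'cy': 213.97269599176968, 'view': [[0.432, 0.902, 0.012, -0.226], [-0.708, 0.331, 0.624, 0.39], [0.558, -0.278, 0.782, -1.441], [0.0, 0.0, 0.0, 1.0]]}
{'fx': 404.4727052900362, 'fy': 404.4727052900362, 'cx': 281.99187863810596, 'cy': 210.03948448532944, 'view': [[0.902, -0.432, 0.015, -0.579], [0.303, 0.656, 0.692, -0.217], [-0.308, -0.619, 0.722, -0.893], [0.0, 0.0, 0.0, 1.0]]}
```

View pics/scene0.png

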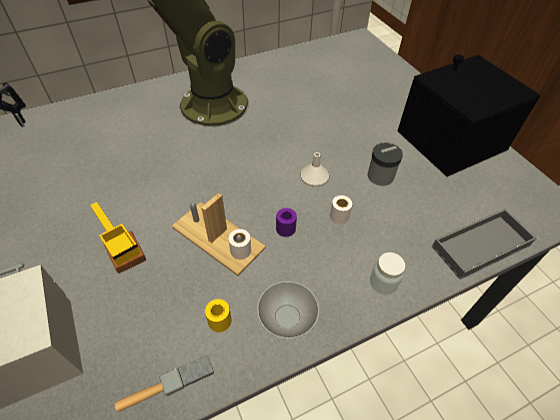

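View pics/side0.png

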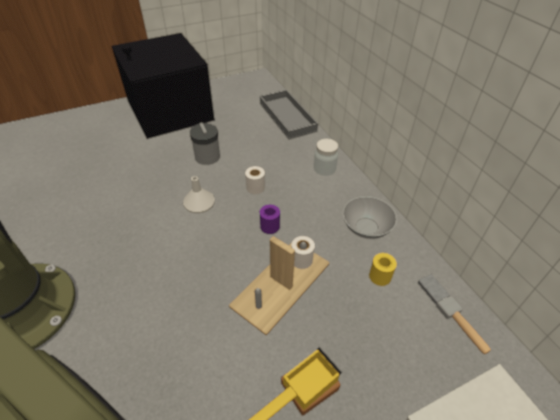

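Scene picture: candidates for the roll are the white roll standing alone (341,208), the fitted roll on the caddy (239,243), purple (286,221), yellow (218,315), and the jar with a white lid (388,270). By the description I choose (341,208). The empty spindle is at (194,212) and the panel at (214,217). In the side picture: spare roll (256,180), empty spindle (258,298).

```bash
cat > m.py <<'E'
from h import *
crops=[]
for n,rb,cb in(('scene',(322,190,360,228),(168,185,270,278)),('side',(240,163,272,196),(225,230,335,330))):
    Z=np.load(n+'0.npz'); P={k:Z[k] for k in Z}; X=cloud(P,Z['d']); im=Z['im']; hsv=cv2.cvtColor(im,cv2.COLOR_RGB2HSV)
    def sub(b): s=np.s_[b[1]:b[3],b[0]:b[2]]; return X[s].reshape(-1,3),hsv[s].reshape(-1,3),Z['d'][s].ravel()
    x,h,d=sub(rb); t=x[(x[:,2]>.054)&(x[:,2]<.068)]
    (c,r)=cv2.minEnclosingCircle(t[:,:2].astype(np.float32)); print(n,'roll top circle',np.round(c,4),round(r,4),'z',np.median(t[:,2]),len(t))
    x,h,d=sub(cb)
    print(' heights counter',np.median(X[300:330,100:150,2]))
    b=x[(abs(x[:,2]-.012)<.005)&(h[:,1]>70)]; R=cv2.minAreaRect(b[:,:2].astype(np.float32)); print(' base rect',R,len(b))
    p=x[x[:,2]>.145]; print(' panel top',np.round(p.mean(0),4),cv2.minAreaRect(p[:,:2].astype(np.float32)),len(p),p[:,2].max())
    f=x[(x[:,2]>.066)&(x[:,2]<.085)&(h[:,1]<70)]; k=h[:,1]<70
    for pt in ((194,212),(239,238)) if n=='scene' else ((258,298),(303,244)):
        q=X[pt[1]-15:pt[1]+6,pt[0]-6:pt[0]+7].reshape(-1,3); q=q[q[:,2]>.05]; print('  spindle/top',pt,np.round(q.mean(0),4),np.round(q[:,2].max(),4) if len(q) else '',len(q))
    crops.append(cv2.resize(im[rb[1]-15:rb[1]+55,rb[0]-15:rb[0]+55],(280,280),interpolation=cv2.INTER_CUBIC)); crops.append(cv2.resize(im[cb[1]:cb[1]+95,cb[0]:cb[0]+105],None,fx=2.8,fy=2.947,interpolation=cv2.INTER_CUBIC)[:280,:294])
cv2.imwrite('pics/c1.png',np.vstack([np.hstack(crops[:2]),np.hstack(crops[2:])])[:,:,::-1])
E
python3 m.py
```

```text
scene roll top circle [0.626  0.1417] 0.0283 z 0.05968669100683005 218
 heights counter -0.0002666201033976745
 base rect ((0.5499818325042725, -0.18874606490135193), (0.24097543954849243, 0.11075346171855927), 25.833526611328125) 1896
 panel top [ 0.7019 -0.2223  0.3264] ((0.8510469794273376, -0.2673003673553467), (0.05047975853085518, 0.6622679829597473), 75.51028442382812) 184 0.8858317827074745
  spindle/top (194, 212) [ 0.5178 -0.229   0.1093] 0.8858 58
  spindle/top (239, 238) [ 0.6216 -0.1526  0.075 ] 0.8858 186
side roll top circle [0.6222 0.1396] 0.028 z 0.05850984951415561 180
 heights counter -0.0007070669193168233
 base rect ((0.5297922492027283, -0.1534896045923233), (0.24104738235473633, 0.19288873672485352), 26.114959716796875) 2924
 panel top [ 0.5059 -0.2743  0.2639] ((0.4458804428577423, -0.421439528465271), (0.5462217330932617, 0.05080649256706238), 66.26846313476562) 230 0.8031232820100337
  spindle/top (258, 298) [ 0.4717 -0.2345  0.0771] 0.8031 78
  spindle/top (303, 244) [ 0.6241 -0.1491  0.0699] 0.0811 162
```

View pics/c1.png

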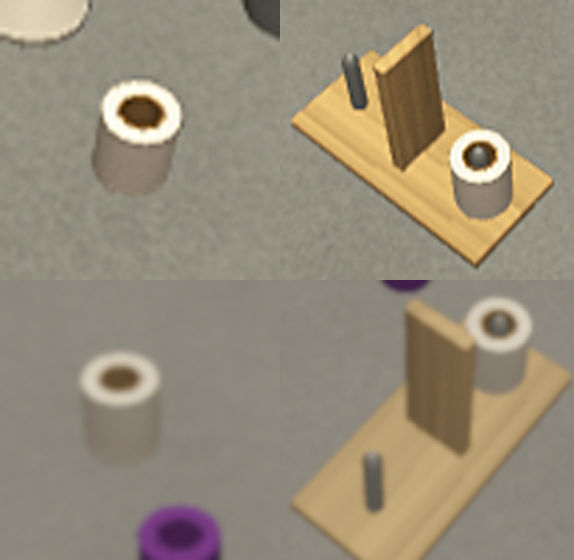

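The crop confirms the choice: the lone roll at scene (341,208) is white with an open bore. The other white one has a spindle tip in its bore, so it is the fitted roll. The base rectangle is 241x111 mm, which matches. Next I check the neighbours, the spindle and panel, and the turn needed.

```bash
cat > m2.py <<'E'
from h import *
from scipy.spatial.transform import Rotation as Ro
for n,pts in(('scene',dict(purple=(286,221),funnel=(315,170),canister=(384,165),jar=(388,270),scoop=(120,245))),('side',dict(purple=(270,219),funnel=(199,195),canister=(206,145)))):
    Z=np.load(n+'0.npz'); P={k:Z[k] for k in Z}; X=cloud(P,Z['d'])
    for k,(u,v) in pts.items():
        q=X[v-22:v+22,u-22:u+22].reshape(-1,3); q=q[(q[:,2]>.015)&(q[:,2]<.16)]; print(n,k,np.round(q.min(0),3),np.round(q.max(0),3))
    box=(180,185,260,240) if n=='scene' else (240,232,310,320)
    q=X[box[1]:box[3],box[0]:box[2]].reshape(-1,3)
    p=q[(q[:,2]>.147)&(q[:,2]<.157)&(abs(q[:,0]-.55)<.05)&(abs(q[:,1]+.189)<.05)]; print(' panel top',np.round(p.mean(0),4),cv2.minAreaRect(p[:,:2].astype(np.float32)),len(p))
    s=q[(q[:,2]>.02)&(q[:,2]<.082)&(np.hypot(q[:,0]-.478,q[:,1]+.2236)<.02)]; print(' empty spindle pts',np.round(s.mean(0),4),np.round(s.min(0),4),np.round(s.max(0),4),len(s))
    print(' project foot/tip', [np.round(proj(P,p)) for p in ((.478,-.2236,.012),(.478,-.2236,.08))])
R=Ro.from_quat(robot.get_state()['ee_rot']).as_matrix(); print(np.round(R,3), 'jaw yaw',np.degrees(np.arctan2(R[1,2],R[0,2])))
E
python3 m2.py
```

```text
scene purple [ 0.574 -0.04   0.015] [0.628 0.012 0.064]
scene funnel [0.424 0.117 0.015] [0.5   0.191 0.093]
scene canister [0.504 0.291 0.015] [0.587 0.38  0.116]
scene jar [0.82  0.097 0.015] [0.885 0.163 0.095]
scene scoop [ 0.43  -0.463  0.016] [ 0.55  -0.381  0.071]
 panel top [ 0.5516 -0.1896  0.1512] ((0.550774872303009, -0.1883411705493927), (0.015259071253240108, 0.058408159762620926), 25.953596115112305) 124
 empty spindle pts [ 0.4823 -0.224   0.0534] [ 0.4731 -0.2312  0.0214] [ 0.4868 -0.2158  0.0802] 97
 project foot/tip [array([196., 220.]), array([192., 203.])]
side purple [ 0.53  -0.176  0.015] [0.624 0.013 0.155]
side funnel [0.418 0.112 0.015] [0.493 0.175 0.092]
side canister [0.499 0.289 0.015] [0.581 0.514 0.114]
 panel top [ 0.5468 -0.1923  0.1508] ((0.5468779802322388, -0.1905410885810852), (0.0139120202511549, 0.059895966202020645), 26.126266479492188) 172
 empty spindle pts [ 0.4738 -0.2297  0.0549] [ 0.4674 -0.234   0.0204] [ 0.4821 -0.2197  0.0809] 129
 project foot/tip [array([259., 305.]), array([258., 288.])]
[[-0.001  0.934  0.357]
 [ 0.001  0.357 -0.934]
 [-1.    -0.    -0.002]] jaw yaw -69.09602593258468
```

Both cameras agree within their calibration once averaged: caddy centre (0.549,-0.1895), long axis at 26°, empty spindle about (0.477,-0.2245), spare roll (0.624,0.141). The jaws should lie along caddy y (-64°), so I turn by +5.1°. Moving to above the roll.

```bash
python3 -m inch '[{"travel":[0.1,0.18,0],"rotation":[0,0,0.0425]},{"travel":[0.2,0.36,0],"rotation":[0,0,0.0425]},{"travel":[0.3,0.54,0],"rotation":[0,0,0.0425]},{"travel":[0.4,0.72,0],"rotation":[0,0,0.0425]},{"travel":[0.4,0.72,0],"rotation":[0,0,0.0425]},{"travel":[0.4,0.72,0],"rotation":[0,0,0.0425]},{"travel":[0.4,0.72,0],"rotation":[0,0,0.0425]},{"travel":[0.4,0.72,0],"rotation":[0,0,0.0425]}]' -1
python3 -m inch '[{"travel":[0.4,0.72,-0.04],"rotation":[0,0,0]},{"travel":[0.4,0.72,-0.04],"rotation":[0,0,0]},{"travel":[0.4,0.72,-0.04],"rotation":[0,0,0]},{"travel":[0.4,0.72,-0.04],"rotation":[0,0,0]},{"travel":[0.4,0.72,-0.04],"rotation":[0,0,0]},{"travel":[0.4,0.72,-0.04],"rotation":[0,0,0]},{"travel":[0.4,0.72,-0.04],"rotation":[0,0,0]},{"travel":[0.4,0.72,-0.04],"rotation":[0,0,0]}]'
```

```text
time: 0.9
tcp_pos: [0.4176, -0.2323, 0.2312]
ee_rot: [0.375, 0.6, -0.375, 0.6]
contact_force: [0.8, -1.5, 0.2]
finger_gap: 0.0857
time: 1.7
tcp_pos: [0.6118, 0.1167, 0.2113]
ee_rot: [0.375, 0.6, -0.375, 0.599]
contact_force: [0.3, -0.7, -0.1]
finger_gap: 0.085
```

```bash
python3 -m inch '[{"travel":[0.01,0.02,0],"rotation":[0,0,0]},{"travel":[0.01,0.02,0],"rotation":[0,0,0]},{"travel":[0.01,0.02,0],"rotation":[0,0,0]},{"travel":[0.01,0.02,0],"rotation":[0,0,0]},{"travel":[0.01,0.02,0],"rotation":[0,0,0]}]'
cat > w.py <<'E'
from h import *; import sys
P,im,d=snap('wrist',sys.argv[1]); X=cloud(P,d); s=robot.get_state(); print('tcp',np.round(s['tcp_pos'],4),s['ee_rot'].round(4))
t=X[(d>0)&(X[...,2]>.053)&(X[...,2]<.066)&(abs(X[...,0]-.624)<.04)&(abs(X[...,1]-.1407)<.04)]
print(len(t), cv2.minEnclosingCircle(t[:,:2].astype(np.float32)) if len(t) else '', np.median(t,0))
E
python3 w.py w1.png
```

```text
time: 2.2
tcp_pos: [0.6161, 0.1229, 0.2122]
ee_rot: [0.375, 0.599, -0.376, 0.599]
contact_force: [0.7, -0.2, -0.3]
finger_gap: 0.0856
tcp [0.6161 0.1232 0.2122] [ 0.3752  0.599  -0.3755  0.5995]
2431 ((0.6257535815238953, 0.14065058529376984), 0.026992911472916603) [0.62716338 0.14132029 0.05910016]
```

View pics/w1.png

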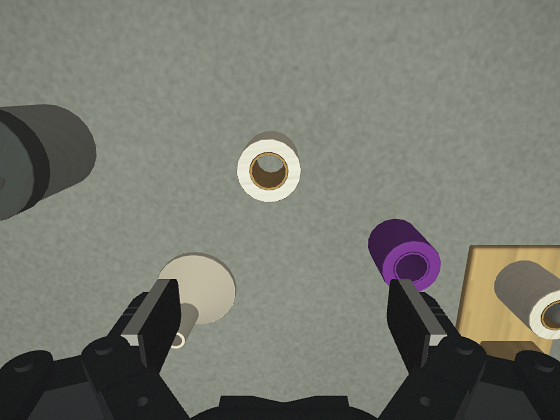

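Wrist picture: the roll top is at (269,170) and comes out at (0.6258,0.1407) with radius 27.0 mm, which agrees with the earlier fix. The funnel, purple roll and caddy are clear of the fingers' path.

```bash
python3 -m inch '[{"travel":[0.018,0.036,-0.09],"rotation":[0,0,0]},{"travel":[0.018,0.036,-0.18],"rotation":[0,0,0]},{"travel":[0.018,0.036,-0.2],"rotation":[0,0,0]},{"travel":[0.018,0.036,-0.2],"rotation":[0,0,0]},{"travel":[0.018,0.036,-0.2],"rotation":[0,0,0]},{"travel":[0.018,0.036,-0.2],"rotation":[0,0,0]}]'
```

```text
time: 2.85
tcp_pos: [0.6266, 0.1431, 0.1144]
ee_rot: [0.376, 0.599, -0.374, 0.6]
contact_force: [-0.2, -0.8, 0.6]
finger_gap: 0.0853
```

```bash
python3 -m inch '[{"travel":[-0.003,-0.005,-0.03],"rotation":[0,0,0]},{"travel":[-0.003,-0.005,-0.08],"rotation":[0,0,0]},{"travel":[-0.003,-0.005,-0.14],"rotation":[0,0,0]},{"travel":[-0.003,-0.005,-0.188],"rotation":[0,0,0]},{"travel":[-0.003,-0.005,-0.188],"rotation":[0,0,0]},{"travel":[-0.003,-0.005,-0.188],"rotation":[0,0,0]},{"travel":[-0.003,-0.005,-0.188],"rotation":[0,0,0]}]'
```

```text
time: 3.55
tcp_pos: [0.6252, 0.141, 0.0201]
ee_rot: [0.376, 0.599, -0.374, 0.6]
contact_force: [-0.4, -0.1, 0.1]
finger_gap: 0.0855
```

Over the roll within 0.5 mm. Closing.

```bash
python3 -m inch '[{"travel":[0,0,0],"rotation":[0,0,0]},{"travel":[0,0,0],"rotation":[0,0,0]},{"travel":[0,0,0],"rotation":[0,0,0]},{"travel":[0,0,0],"rotation":[0,0,0]},{"travel":[0,0,0],"rotation":[0,0,0]},{"travel":[0,0,0],"rotation":[0,0,0]},{"travel":[0,0,0],"rotation":[0,0,0]},{"travel":[0,0,0],"rotation":[0,0,0]}]' 1
python3 -m inch '[{"travel":[0,0,0.02],"rotation":[0,0,0]},{"travel":[0,0,0.06],"rotation":[0,0,0]},{"travel":[0,0,0.12],"rotation":[0,0,0]},{"travel":[0,0,0.2],"rotation":[0,0,0]},{"travel":[0,0,0.28],"rotation":[0,0,0]},{"travel":[0,0,0.35],"rotation":[0,0,0]},{"travel":[0,0,0.4],"rotation":[0,0,0]},{"travel":[0,0,0.4],"rotation":[0,0,0]}]'
```

```text
time: 4.35
tcp_pos: [0.6245, 0.1406, 0.0194]
ee_rot: [0.375, 0.599, -0.374, 0.6]
contact_force: [-0.9, -0.9, 8.9]
finger_gap: 0.053
time: 5.15
tcp_pos: [0.6253, 0.1415, 0.2228]
ee_rot: [0.377, 0.598, -0.373, 0.601]
contact_force: [0.6, 1.0, -0.4]
finger_gap: 0.0531
```

Roll held (gap 53 mm). Carrying it level to just short of the spindle, so the wrist camera can see the spindle past the roll.

```bash
python3 -m inch '[{"travel":[-0.02,-0.045,0],"rotation":[0,0,0]},{"travel":[-0.06,-0.135,0],"rotation":[0,0,0]},{"travel":[-0.1,-0.226,0],"rotation":[0,0,0]},{"travel":[-0.14,-0.316,0],"rotation":[0,0,0]},{"travel":[-0.18,-0.407,0],"rotation":[0,0,0]},{"travel":[-0.22,-0.497,0],"rotation":[0,0,0]},{"travel":[-0.26,-0.587,0],"rotation":[0,0,0]},{"travel":[-0.29,-0.655,0],"rotation":[0,0,0]}]'
python3 -m inch '[{"travel":[-0.02,-0.045,0],"rotation":[0,0,0]},{"travel":[-0.04,-0.09,0],"rotation":[0,0,0]},{"travel":[-0.042,-0.095,0],"rotation":[0,0,0]},{"travel":[-0.042,-0.095,0],"rotation":[0,0,0]},{"travel":[-0.042,-0.095,0],"rotation":[0,0,0]},{"travel":[-0.042,-0.095,0],"rotation":[0,0,0]}]'
cat > w2.py <<'E'
from h import *; import sys
P,im,d=snap('wrist',sys.argv[1]); X=cloud(P,d); s=robot.get_state(); print('tcp',np.round(s['tcp_pos'],4),s['ee_rot'].round(4))
for z in (.012,.08): print('spindle px',z,np.round(proj(P,(.477,-.2245,z))))
t=X[(d>0)&(X[...,2]>.07)&(X[...,2]<.085)&(np.hypot(X[...,0]-.477,X[...,1]+.2245)<.025)]
print('tip',len(t),t.mean(0) if len(t) else '')
m=(d>0)&(abs(X[...,2]-.152)<.004)&(np.hypot(X[...,0]-.549,X[...,1]+.19)<.05); t=X[m]; print('panel',len(t),cv2.minAreaRect(t[:,:2].astype(np.float32)) if len(t)>5 else '')
np.savez('w2.npz',X=X,d=d,im=im)
E
python3 w2.py w2.png
```

```text
time: 5.95
tcp_pos: [0.4763, -0.1899, 0.2173]
ee_rot: [0.375, 0.6, -0.376, 0.599]
contact_force: [-0.2, 0.1, -1.6]
finger_gap: 0.0531
time: 6.55
tcp_pos: [0.4582, -0.2331, 0.2178]
ee_rot: [0.374, 0.6, -0.374, 0.6]
contact_force: [-0.1, 0.3, -0.7]
finger_gap: 0.0533
tcp [ 0.4582 -0.2332  0.2179] [ 0.3742  0.6001 -0.3739  0.6   ]
spindle px 0.012 [284. 155.]
spindle px 0.08 [284. 170.]
tip 295 [ 0.47945712 -0.22395624  0.07522734]
panel 3143 ((0.550359845161438, -0.18953366577625275), (0.013897940516471863, 0.05966917425394058), 26.235559463500977)
```

View pics/w2.png

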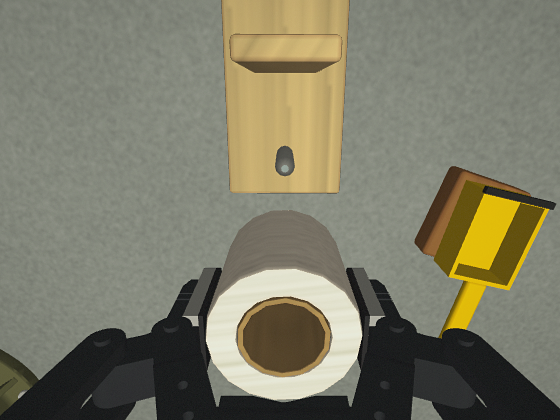

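Wrist picture: spindle at (285,160), panel top at (285,47), and the held roll upright between the pads. I measure the held roll's axis from the same picture.

Run:
```python
from h import *
Z=np.load('w2.npz'); X=Z['X']; im=Z['im']; hsv=cv2.cvtColor(im,cv2.COLOR_RGB2HSV)
m=(Z['d']>0)&(abs(X[...,2]-.258)<.006)&(hsv[...,2]>150)&(hsv[...,1]<60)&(np.hypot(X[...,0]-.458,X[...,1]+.233)<.04)
t=X[m]; print(len(t),cv2.minEnclosingCircle(t[:,:2].astype(np.float32)),np.median(t[:,2]))
A=np.c_[t[:,:2],np.ones(len(t))]; print('plane',np.linalg.lstsq(A,t[:,2],rcond=None)[0])
```

```text
10172 ((0.46517619490623474, -0.23014380037784576), 0.03288641944527626) 0.2576280560839148
plane [-0.00076838  0.00100594  0.25821271]
```

Run:
```python
from h import *
Z=np.load('w2.npz'); X=Z['X']
m=(abs(X[...,2]-.2577)<.0015)&(np.hypot(X[...,0]-.458,X[...,1]+.233)<.04)
m=cv2.morphologyEx(m.astype(np.uint8),cv2.MORPH_OPEN,np.ones((5,5)))
cs,h=cv2.findContours(m,cv2.RETR_CCOMP,cv2.CHAIN_APPROX_NONE)
for c,hh in zip(cs,h[0]):
    if len(c)<60: continue
    p=X[c[:,0,1],c[:,0,0],:2]; p=p[np.isfinite(p).all(1)]
    s=np.linalg.lstsq(np.c_[2*p,np.ones(len(p))],(p**2).sum(1),rcond=None)[0]; print('hole' if hh[3]>=0 else 'outer',len(p),s[:2],np.sqrt(s[2]+s[:2]@s[:2]))
```

```text
outer 629 [ 0.46005873 -0.23297397] 0.026827590990245256
hole 384 [ 0.46027357 -0.23265482] 0.014680932301449458
```

Roll axis is at (0.4601,-0.2328) with radius 26.8, and the spindle in the same view is at (0.4786,-0.2247), so I shift by (18.5, 8) mm. Then I go down to just above the tip.

```bash
python3 -m inch '[{"travel":[0.02,0.009,0],"rotation":[0,0,0]},{"travel":[0.037,0.016,0],"rotation":[0,0,0]},{"travel":[0.037,0.016,-0.05],"rotation":[0,0,0]},{"travel":[0.037,0.016,-0.12],"rotation":[0,0,0]},{"travel":[0.037,0.016,-0.18],"rotation":[0,0,0]},{"travel":[0.037,0.016,-0.22],"rotation":[0,0,0]},{"travel":[0.037,0.016,-0.22],"rotation":[0,0,0]},{"travel":[0.037,0.016,-0.22],"rotation":[0,0,0]}]'
python3 -m inch '[{"travel":[0,0,0],"rotation":[0,0,0]},{"travel":[0,0,0],"rotation":[0,0,0]}]'
python3 -c "
from h import *
a=snap('scene')[1][150:300,140:300]; b=snap('side')[1][200:350,200:360]
cv2.imwrite('pics/c2.png',cv2.resize(np.hstack([a,b]),None,fx=2.4,fy=2.4,interpolation=2)[:,:,::-1])"
```

```text
time: 7.4
tcp_pos: [0.4772, -0.2258, 0.1081]
ee_rot: [0.375, 0.6, -0.374, 0.6]
contact_force: [0.2, -0.6, -0.7]
finger_gap: 0.0528
time: 7.6
tcp_pos: [0.4772, -0.2267, 0.1091]
ee_rot: [0.375, 0.599, -0.375, 0.601]
contact_force: [0.5, -0.2, -1.3]
finger_gap: 0.0528
```

View pics/c2.png

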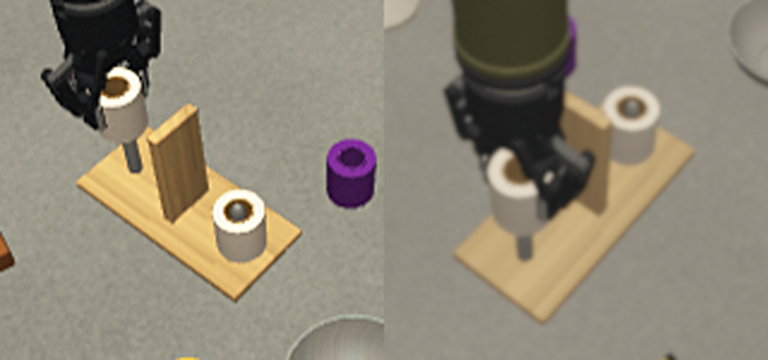

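Both views show the roll axis in line with the spindle (left: roll (120,105) above spindle (133,155); right: (518,190) above (525,248)). Adjusting y by +1.5 mm and lowering in two stages, watching the force.

```bash
python3 -m inch '[{"travel":[0,0.003,0],"rotation":[0,0,0]},{"travel":[0,0.003,-0.02],"rotation":[0,0,0]},{"travel":[0,0.003,-0.04],"rotation":[0,0,0]},{"travel":[0,0.003,-0.06],"rotation":[0,0,0]},{"travel":[0,0.003,-0.06],"rotation":[0,0,0]},{"travel":[0,0.003,-0.06],"rotation":[0,0,0]}]'
```

```text
time: 8.3
tcp_pos: [0.476, -0.2248, 0.0773]
ee_rot: [0.375, 0.6, -0.375, 0.599]
contact_force: [0.2, -0.9, -0.4]
finger_gap: 0.0528
```

```bash
python3 -m inch '[{"travel":[0,0,-0.02],"rotation":[0,0,0]},{"travel":[0,0,-0.04],"rotation":[0,0,0]},{"travel":[0,0,-0.06],"rotation":[0,0,0]},{"travel":[0,0,-0.075],"rotation":[0,0,0]},{"travel":[0,0,-0.085],"rotation":[0,0,0]},{"travel":[0,0,-0.085],"rotation":[0,0,0]},{"travel":[0,0,-0.085],"rotation":[0,0,0]}]'
```

```text
time: 9.0
tcp_pos: [0.4763, -0.2249, 0.0353]
ee_rot: [0.375, 0.6, -0.375, 0.6]
contact_force: [-0.4, -0.3, -1.4]
finger_gap: 0.0531
```

```bash
python3 -m inch '[{"travel":[0,0,-0.003],"rotation":[0,0,0]},{"travel":[0,0,-0.006],"rotation":[0,0,0]},{"travel":[0,0,-0.008],"rotation":[0,0,0]},{"travel":[0,0,-0.008],"rotation":[0,0,0]},{"travel":[0,0,-0.008],"rotation":[0,0,0]}]'
```

```text
time: 9.5
tcp_pos: [0.4762, -0.225, 0.0314]
ee_rot: [0.375, 0.6, -0.375, 0.6]
contact_force: [0.2, -0.0, -0.1]
finger_gap: 0.0534
```

```bash
python3 -m inch '[{"travel":[0,0,0],"rotation":[0,0,0]},{"travel":[0,0,0],"rotation":[0,0,0]},{"travel":[0,0,0],"rotation":[0,0,0]},{"travel":[0,0,0],"rotation":[0,0,0]},{"travel":[0,0,0],"rotation":[0,0,0]},{"travel":[0,0,0],"rotation":[0,0,0]}]' -1
python3 -m inch '[{"travel":[0,0,0.03],"rotation":[0,0,0]},{"travel":[0,0,0.08],"rotation":[0,0,0]},{"travel":[0,0,0.16],"rotation":[0,0,0]},{"travel":[0,0,0.26],"rotation":[0,0,0]},{"travel":[0,0,0.36],"rotation":[0,0,0]},{"travel":[0,0,0.4],"rotation":[0,0,0]},{"travel":[0,0,0.4],"rotation":[0,0,0]},{"travel":[0,0,0.4],"rotation":[0,0,0]}]'
python3 - <<'E'
from h import *
from scipy.spatial.transform import Rotation as Ro
P,im,d=snap('wrist','w3.png'); X=cloud(P,d); s=robot.get_state(); print(s['q'].round(3),s['tcp_pos'].round(4))
m=(d>0)&(abs(X[...,2]-.152)<.004)&(np.hypot(X[...,0]-.549,X[...,1]+.19)<.05); t=X[m]; print('panel',len(t),cv2.minAreaRect(t[:,:2].astype(np.float32)) if len(t)>5 else '',np.median(t[:,2]))
m=(d>0)&(X[...,2]>.055)&(X[...,2]<.1)&(np.hypot(X[...,0]-.478,X[...,1]+.2245)<.04);t=X[m];print('roll',len(t),np.histogram(t[:,2],bins=np.arange(.056,.1,.004)))
t=t[abs(t[:,2]-.072)<.003];print(cv2.minEnclosingCircle(t[:,:2].astype(np.float32)))
R=Ro.from_quat(s['ee_rot']).as_matrix(); print(R.round(3),np.degrees(np.arctan2(R[1,2],R[0,2])))
E
```

```text
time: 10.1
tcp_pos: [0.4762, -0.2249, 0.0314]
ee_rot: [0.375, 0.6, -0.375, 0.6]
contact_force: [-0.8, -0.1, 0.4]
finger_gap: 0.0852
time: 10.9
tcp_pos: [0.4759, -0.225, 0.2312]
ee_rot: [0.375, 0.6, -0.375, 0.6]
contact_force: [-0.3, 0.1, -0.8]
finger_gap: 0.0855
[ 0.693  0.371 -0.423  1.758  0.172  1.051 -0.907] [ 0.4755 -0.2248  0.2304]
panel 2500 ((0.5505418181419373, -0.18929778039455414), (0.013347302563488483, 0.059962574392557144), 26.08214569091797) 0.15104263140290242
roll 2760 (array([  91,  108,  110, 1971,  349,  100,    6,    0,    0,    0]), array([0.056, 0.06 , 0.064, 0.068, 0.072, 0.076, 0.08 , 0.084, 0.088,
       0.092, 0.096]))
((0.47782614827156067, -0.2246701717376709), 0.026965292170643806)
[[-0.002  0.899  0.438]
 [ 0.001  0.438 -0.899]
 [-1.    -0.001 -0.001]] -64.00455487316205
```

View pics/w3.png

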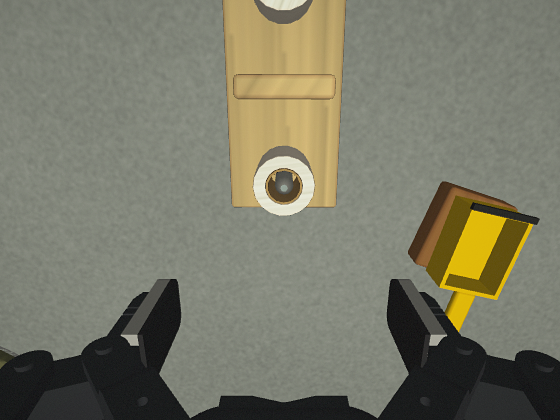

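The roll is seated: top at 71 mm, centre (0.4778,-0.2247), spindle tip visible in the bore at (284,187). The caddy has not moved. Now turning −90° (joint 7 stays mid-range) and moving over the panel, jaws half open.

```bash
python3 -m inch '[{"travel":[0.02,0.01,0],"rotation":[0,0,-0.07]},{"travel":[0.04,0.02,0],"rotation":[0,0,-0.14]},{"travel":[0.06,0.03,0],"rotation":[0,0,-0.21]},{"travel":[0.08,0.04,0],"rotation":[0,0,-0.28]},{"travel":[0.1,0.05,0],"rotation":[0,0,-0.35]},{"travel":[0.12,0.06,0],"rotation":[0,0,-0.42]},{"travel":[0.14,0.068,0],"rotation":[0,0,-0.49]},{"travel":[0.148,0.071,0],"rotation":[0,0,-0.56]}]' 0
python3 -m inch '[{"travel":[0,0,0],"rotation":[0,0,-0.07]},{"travel":[0,0,0],"rotation":[0,0,-0.14]},{"travel":[0,0,0],"rotation":[0,0,-0.189]},{"travel":[0,0,0],"rotation":[0,0,-0.189]},{"travel":[0,0,0],"rotation":[0,0,-0.189]},{"travel":[0,0,0],"rotation":[0,0,-0.189]},{"travel":[0,0,0],"rotation":[0,0,-0.189]}]'
cat > s.py <<'E'
from h import *
from scipy.spatial.transform import Rotation as Ro
s=robot.get_state(); R=Ro.from_quat(s['ee_rot']).as_matrix(); print(s['q'].round(3),s['tcp_pos'].round(4),R.round(3).tolist(),np.degrees(np.arctan2(R[1,2],R[0,2])))
E
python3 s.py
python3 - <<'E'
from h import *
P,im,d=snap('wrist'); X=cloud(P,d)
m=(d>0)&(abs(X[...,2]-.152)<.004)&(np.hypot(X[...,0]-.549,X[...,1]+.19)<.05); t=X[m]; print('panel',len(t),cv2.minAreaRect(t[:,:2].astype(np.float32)) if len(t)>5 else '')
E
```

```text
time: 11.75
tcp_pos: [0.5503, -0.1884, 0.2291]
ee_rot: [-0.644, -0.291, 0.645, -0.29]
contact_force: [-0.2, 0.1, -0.0]
finger_gap: 0.0427
time: 12.45
tcp_pos: [0.5501, -0.1895, 0.231]
ee_rot: [-0.689, -0.16, 0.689, -0.16]
contact_force: [-0.5, -0.1, 1.9]
finger_gap: 0.0426
[ 0.317  0.435 -0.041  1.62   0.019  1.088 -2.414] [ 0.5501 -0.1895  0.231 ] [[-0.001, 0.441, -0.897], [0.0, -0.897, -0.441], [-1.0, -0.0, 0.0]] -153.80644389631203
panel 1780 ((0.5502615571022034, -0.18990612030029297), (0.013628581538796425, 0.05908104404807091), 25.83290672302246)
```

```bash
python3 -m inch '[{"travel":[0,0,-0.04],"rotation":[0,0,0]},{"travel":[0,0,-0.1],"rotation":[0,0,0]},{"travel":[0,0,-0.16],"rotation":[0,0,0]},{"travel":[0,0,-0.22],"rotation":[0,0,0]},{"travel":[0,0,-0.26],"rotation":[0,0,0]},{"travel":[0,0,-0.26],"rotation":[0,0,0]},{"travel":[0,0,-0.26],"rotation":[0,0,0]}]'
python3 -m inch '[{"travel":[0,0,0],"rotation":[0,0,0]},{"travel":[0,0,0],"rotation":[0,0,0]},{"travel":[0,0,0],"rotation":[0,0,0]},{"travel":[0,0,0],"rotation":[0,0,0]},{"travel":[0,0,0],"rotation":[0,0,0]},{"travel":[0,0,0],"rotation":[0,0,0]},{"travel":[0,0,0],"rotation":[0,0,0]},{"travel":[0,0,0],"rotation":[0,0,0]}]' 1
```

```text
time: 13.2
tcp_pos: [0.5504, -0.1896, 0.1017]
ee_rot: [0.689, 0.16, -0.689, 0.16]
contact_force: [0.1, 0.0, -0.1]
finger_gap: 0.0426
time: 14.0
tcp_pos: [0.5509, -0.1898, 0.1029]
ee_rot: [0.69, 0.159, -0.688, 0.16]
contact_force: [-0.9, 0.1, 6.9]
finger_gap: 0.0132
```

Gripped (13 mm gap). Lifting gently by 10 cm.

```bash
python3 -m inch '[{"travel":[0,0,0.01],"rotation":[0,0,0]},{"travel":[0,0,0.02],"rotation":[0,0,0]},{"travel":[0,0,0.035],"rotation":[0,0,0]},{"travel":[0,0,0.05],"rotation":[0,0,0]},{"travel":[0,0,0.07],"rotation":[0,0,0]},{"travel":[0,0,0.09],"rotation":[0,0,0]},{"travel":[0,0,0.11],"rotation":[0,0,0]},{"travel":[0,0,0.13],"rotation":[0,0,0]}]'
python3 -m inch '[{"travel":[0,0,0.02],"rotation":[0,0,0]},{"travel":[0,0,0.04],"rotation":[0,0,0]},{"travel":[0,0,0.055],"rotation":[0,0,0]},{"travel":[0,0,0.065],"rotation":[0,0,0]},{"travel":[0,0,0.072],"rotation":[0,0,0]},{"travel":[0,0,0.072],"rotation":[0,0,0]},{"travel":[0,0,0.072],"rotation":[0,0,0]},{"travel":[0,0,0.072],"rotation":[0,0,0]}]'
python3 -m inch '[{"travel":[0,0,0],"rotation":[0,0,0]},{"travel":[0,0,0],"rotation":[0,0,0]},{"travel":[0,0,0],"rotation":[0,0,0]},{"travel":[0,0,0],"rotation":[0,0,0]},{"travel":[0,0,0],"rotation":[0,0,0]}]'
python3 s.py
python3 - <<'E'
from h import *
c=[]
for n,b in(('scene',(130,100,330,300)),('side',(180,130,380,330))):
    P,im,d=snap(n); X=cloud(P,d); s=np.s_[b[1]:b[3],b[0]:b[2]]; x=X[s]; hsv=cv2.cvtColor(im[s],cv2.COLOR_RGB2HSV)
    g=(abs(x[...,2]-.112)<.025)&(hsv[...,1]>70)&(hsv[...,0]>8)&(hsv[...,0]<26)&(np.hypot(x[...,0]-.55,x[...,1]+.19)<.14); t=x[g]
    A=np.c_[t[:,:2]-[.55,-.19],np.ones(len(t))]; k=np.ones(len(t),bool)
    for i in range(8): 
        w=np.linalg.lstsq(A[k],t[k,2],rcond=None)[0]; k=abs(t[:,2]-A@w)<(.008 if i<4 else .003)
    print(n,'base top plane slopes deg',np.degrees(w[:2]).round(2),'z',w[2].round(4),k.sum())
    c.append(im[s])
cv2.imwrite('pics/c3.png',cv2.resize(np.hstack(c),None,fx=2,fy=2,interpolation=2)[:,:,::-1])
E
```

```text
time: 14.8
tcp_pos: [0.5503, -0.1894, 0.1674]
ee_rot: [0.689, 0.16, -0.689, 0.16]
contact_force: [-0.8, 0.9, -6.2]
finger_gap: 0.0134
time: 15.6
tcp_pos: [0.55, -0.1893, 0.2019]
ee_rot: [-0.689, -0.16, 0.689, -0.16]
contact_force: [-0.3, -0.4, -5.6]
finger_gap: 0.0131
time: 16.1
tcp_pos: [0.5502, -0.1895, 0.2024]
ee_rot: [-0.689, -0.16, 0.689, -0.16]
contact_force: [-0.4, 0.7, -6.7]
finger_gap: 0.0131
[ 0.316  0.459 -0.041  1.663  0.021  1.019 -2.417] [ 0.5502 -0.1895  0.2024] [[-0.0, 0.44, -0.898], [0.0, -0.898, -0.44], [-1.0, -0.0, 0.0]] -153.88010532149528
scene base top plane slopes deg [-0.25  0.25] z 0.1114 1738
side base top plane slopes deg [-0.07  0.19] z 0.111 2409
```

View pics/c3.png

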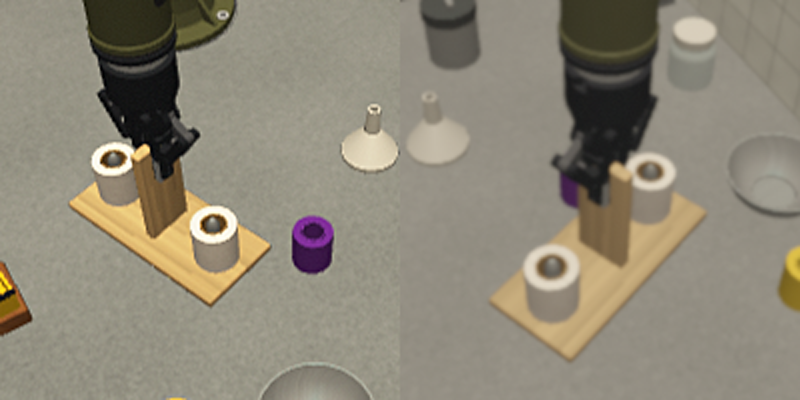

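The loaded caddy hangs level (slopes ≤0.25°), its underside about 99 mm above the counter, with both rolls on (left image (115,175) and (215,238)). Weight reads about 6.3 N as expected, and the bystanders in view are untouched. Handing in.

```bash
python3 -c "
from cell import robot
s=robot.get_state(); print(s['time'],abs(s['joint_vel']).max(),s['finger_gap']); print(robot.sign_off())"
```

```text
16.2 0.0015770625318239106 0.013249765037476173
the job is handed in; nothing more can be done
None
```

The spare roll is on the caddy's empty spindle, and the arm is holding the loaded caddy level by its panel, about 10 cm above the counter. I let go of the roll while the caddy still stood there, then gripped the panel across its thickness and lifted. The job was handed in at 16.2 s.

- **Roll seated:** after release its top measured 71 mm (72 mm expected), with the spindle tip visible in the bore. The caddy's measured position had not changed.
- **Lift:** the underside is about 99 mm above the counter and the base tilts by 0.25° or less in both cameras. Both rolls are on, and the joints were practically still with the grip holding.
- **Forces:** the largest I saw was about 9 N, while closing on the roll. The wrist reads 5.6–6.7 N with the caddy held, about the weight expected.
- **Disagreement:** the scene and side cameras differed by about 4 mm in x and 2 mm in y. I averaged them and corrected with the wrist camera.
- **Joint 7:** it turned the opposite way to what I expected and ended at −2.42 rad, still within its range.
- **Bystanders:** I checked these only by eye, and only the ones in the last crops; nothing there looked disturbed.

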